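# Slide two timber washers into their counterbores

## Robot

A 6-joint arm with a two-finger parallel gripper is mounted at the origin on the work surface. World frame = base frame: x ahead of the robot, y to its left, z up, the work surface at z = 0. Lengths are in m, angles in rad, forces in N, time in s.
With the tool pointing down it reaches from about 0.35 to 0.775 m from the base axis. Payload 5.5 kg.
Tool frame: the origin (TCP) lies between the finger pads; the fingertips stand 19 mm ahead of it and the grasp point (between the pads) is the TCP (env.tcp_to_tips is the distance from the TCP to the fingertips, in m); z points along the fingers, y is the direction in which the jaws open and shut (so a half turn about z gives the same grasp; the last joint's range is limited). The gripper opens to 85 mm and grips with 20 to 120 N. Pads are 22 mm wide; open, the fingers measure 114 mm over their backs; the gripper's body (76 mm by 85 mm) begins 54 mm behind the grasp point. The pads swing forward as they close: fully open they stand 13 mm farther back than shut.
Start: joints at [-1.449, 0.313, 0.046, 1.304, 0, 1.431], TCP at [0.149, -0.555, 0.25] pointing down, gripper open.
Joint ranges: [-2.76, 2.76], [-0.86, 1.69], [-1.03, 1.26], [-2.2, 2.34], [-1.47, 1.5], [-3.14, 3.14]. Speed limits (rad/s): [2.57, 2.57, 3.14, 3.14, 3.14, 3.14].

## Interface

Orientations are given as a unit quaternion [w, x, y, z].
In Python, from workcell import env, eyes, job gives the robot as it stands. The module is installed in compiled form; this text tells all that it offers.
- The arm moves only by the tool move_arm, never from a script. Its argument "commands" is a list of rows, each a list of 3 entries, a list of its own where there are three numbers: the shift along the world's x, y, z as a fraction of full scale, then the turn, a rotation vector about the world's x, y, z as a fraction of full scale, then the gripper command: -1 is shut, 1 is fully open, values between are in proportion. In form: [[[x, y, z], [wx, wy, wz], gripper], ...]. A call has 1 to 5 rows; each row shifts and turns the commanded pose from where the row before left it; what a row does not reach is not made up. Full scale, the value 1, is 0.04 m for a shift and 8 degrees for a turn. A row lasts 1/10 s, in which the tool goes at most 50 mm and 8.59 degrees, less where a joint would pass 70% of its speed; a pose out of reach is approached as far as the arm can. A call with a number of a shift or a turn outside -1 to 1 is refused whole. A call with a gripper value outside its range is refused whole. The fingers move at their own pace and stop on an object; "newtons" is the grip in N (left out, the last holds). Time passes only in rows, so rows that do not move let the fingers close. It gives the time, the measured TCP pose, the force and the opening at its end, in the units of the state.
- env.get_state(): the state, without advancing time (a new reading comes with each control period).
- eyes.read_camera(name): name is "side" or "top"; returns a dict with "frame" (384x512x3 uint8, red, green, blue), "mtx" (3x3 intrinsics, pixels), "camera_from_world" (4x4, takes a point from world to camera coordinates). Camera axes: x right, y down, z forward; pixel columns grow to the right and rows downward; lengths in m; the calibration is good to about 2 mm. A picture is of the moment at which its call begins. There is no depth.
- job.hand_in(): hands the job in, once; it reports no verdict.
The state is a dict: "clock": time; "joint_pos": joint angles; "qvel": joint speeds; "tau": joint torques, N m; "tcp_pos": TCP position; "orientation": TCP orientation; "wrist_force": force on the tool from outside, world axes, zero at the start; "ft_torque": the same for the moment, N m; "finger_gap": finger opening in m.
Only numpy, scipy, OpenCV 4.12 (cv2) and the standard library are available. Lean on these libraries where they do the work, as an engineer would, in place of code of your own. Each camera call takes 0.05 s, during which the arm holds its last target.

## Task

Two heavy steel washers lie on the top face of the squared timber on the bench, each beside the shallow round counterbore bored for it. With the fingertips, push each washer across the wood and over the rim of the counterbore nearest to it until it drops in and lies flat on the bottom. Only slide the washers, never pick them up, and leave the nut, the bolt, the mallet and the pencil tin where they are.

Things in the scene. Friction and masses are not known exactly. Their poses are not given: they have to be found in the camera images.
- timber: squared pale timber lying on a thin mat on the bench; it cannot move. 140 mm wide (its x axis), 460 mm long (its y axis) plus a 60 mm long, 28 mm thick tenon at its +y end. Origin on the bench under its middle, z up; its flat top face is 83 mm above the bench. Two round counterbores in the top face, 72 mm in diameter and 8 mm deep, lie on its centre line, 135 mm either side of the middle; each has an 18 mm bolt hole through its bottom
- bore_a (a point): centre of the bottom of the counterbore toward the timber's -y end, 8 mm below the top face (axes as the timber)
- bore_b (a point): centre of the bottom of the counterbore toward the timber's +y end, 8 mm below the top face (axes as the timber)
- washer_a_center (a point): centre (half-way up) of the loose flat round steel washer that belongs in bore_a: 68 mm outside diameter, 18 mm hole, 6 mm thick, about 0.16 kg; it slides on the wood with about 1 N. It starts flat on the top face, its centre 5 to 8 cm from the centre of bore_a and toward the middle of the timber, so it may overhang the rim; its z axis is the washer's axis. Seated, its centre is 3 mm above bore_a, its top 2 mm below the top face
- washer_b_center (a point): centre (half-way up) of the other washer, of the same size, that belongs in bore_b and starts likewise beside it, toward the middle of the timber. Seated, its centre is 3 mm above bore_b
- nut: loose hexagon nut, 24 mm across flats, 13 mm high, lying on the timber's top face near its -y end; origin at the centre of its underside. To be left alone
- bolt: loose hexagon bolt, 16 mm thick, standing on its head (24 mm across flats) on the bench on the timber's -x side, 130 mm tall; origin at the centre of its underside. To be left alone
- mallet: loose wooden mallet lying on the bench on the timber's +x side: head 130 x 90 x 65 mm, handle 26 mm thick running to its +y side, 275 mm from the head's middle to its end; origin under the middle of the head. To be left alone
- pencil_tin: loose open metal tin with pencils, 74 mm in diameter, 105 mm high (pencils to about 180 mm), standing on the bench beyond the timber's tenon end; origin at the centre of its underside. To be left alone

How it is judged:
At the end, for the whole second after the job is handed in: Each washer lies at rest in its own counterbore: centre within 4 mm of the counterbore's axis, flat (within 0.04 rad) and down on the bottom (within 1.5 mm) (horizontal distance between washer_a_center and bore_a below 0.004 m and z of washer_a_center in the frame of bore_a below 0.0045 m and angle between each of washer_a_center, washer_b_center's own z axis and vertical below 0.04 rad and linear speed of each of washer_a, washer_b below 0.01 m/s and horizontal distance between washer_b_center and bore_b below 0.004 m and z of washer_b_center in the frame of bore_b below 0.0045 m); the robot touches nothing.
It fails at once if a washer is picked up or carried (its centre rises more than 6 mm above where it lies on the top face, or the fingers hold it up clear of the timber) (z of washer_a_center in the frame of bore_a above 0.017 m or (z of washer_a_center in the frame of bore_a above 0.0125 m and contact force between washer_a and timber below 0.05 N and contact force between the fingers and washer_a above 0.3 N) or z of washer_b_center in the frame of bore_b above 0.017 m or (z of washer_b_center in the frame of bore_b above 0.0125 m and contact force between washer_b and timber below 0.05 N and contact force between the fingers and washer_b above 0.3 N)).
It fails at once if the nut, the bolt, the mallet or the pencil tin is moved by more than 15 mm, or the bolt or the tin is knocked over (distance of any of nut, bolt, mallet, pencil_tin from where it was at the start of the episode above 0.015 m or angle between any of bolt, pencil_tin's own z axis and vertical above 0.5 rad).
It also fails if it takes over 45 s, if anything falls off the work surface, if the arm or the gripper's body presses on something with over 40 N, if the wrist force passes 120 N, or if a joint passes its speed limit or range.

## Working session

There is one attempt and no reset: what is moved stays moved. The work goes in short steps, Python scripts to look and compute and a tool call to move; the robot and the scene stay as the last step left them, time stands still between calls to the robot, and variables do not carry over. Pictures are saved under pics/ and viewed, and the job is handed in when it is done.

Besides the shell and the picture viewer there is one more tool, called after "Request:" by a JSON object that holds its "method" and its "body", one argument or row to a line. move_arm: Moves the arm, as the interface text tells. Its arguments: {"type":"object","properties":{"commands":{"type":"array","items":{"type":"array"}},"newtons":{"type":"number"}},"required":["commands"]}

```bash
mkdir -p pics
python3 - <<'E'
from workcell import env, eyes, job
import cv2,numpy as np,pickle
s=env.get_state();print(s['clock'],s['tcp_pos'],s['orientation'],s['finger_gap'],env.tcp_to_tips)
for n in('top','side'):
    d=eyes.read_camera(n);pickle.dump(d,open(f'{n}0.pkl','wb'))
    cv2.imwrite(f'pics/{n}0.png',cv2.resize(d['frame'][:,:,::-1],(800,600),interpolation=cv2.INTER_CUBIC))
    print(n,d['mtx'].tolist(),np.round(d['camera_from_world'],4).tolist())
E
```

```text
0.0 [ 0.14874573 -0.55493314  0.24940058] [-9.21150885e-04  9.91445083e-01  1.30521258e-01  2.37640097e-06] 0.08541857390626367 0.019
top [[447.35534280511223, 0.0, 246.9827687723823], [0.0, 447.35534280511223, 186.4113198194574], [0.0, 0.0, 1.0]] [[0.0236, -0.9996, 0.015, 0.0998], [-0.9852, -0.0258, -0.1694, 0.5871], [0.1697, -0.0107, -0.9854, 0.9161], [0.0, 0.0, 0.0, 1.0]]
side [[448.4215438103758, 0.0, 262.28314338009926], [0.0, 448.4215438103758, 190.44203687090575], [0.0, 0.0, 1.0]] [[0.9971, -0.0758, -0.0067, -0.5687], [-0.0452, -0.5191, -0.8535, 0.1686], [0.0612, 0.8513, -0.5211, 0.9263], [0.0, 0.0, 0.0, 1.0]]
```

View pics/top0.png

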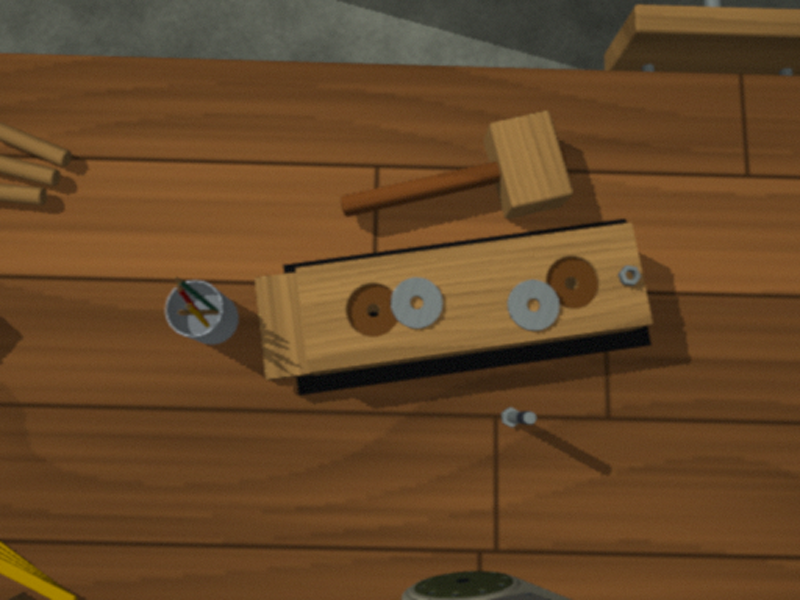

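View pics/side0.png

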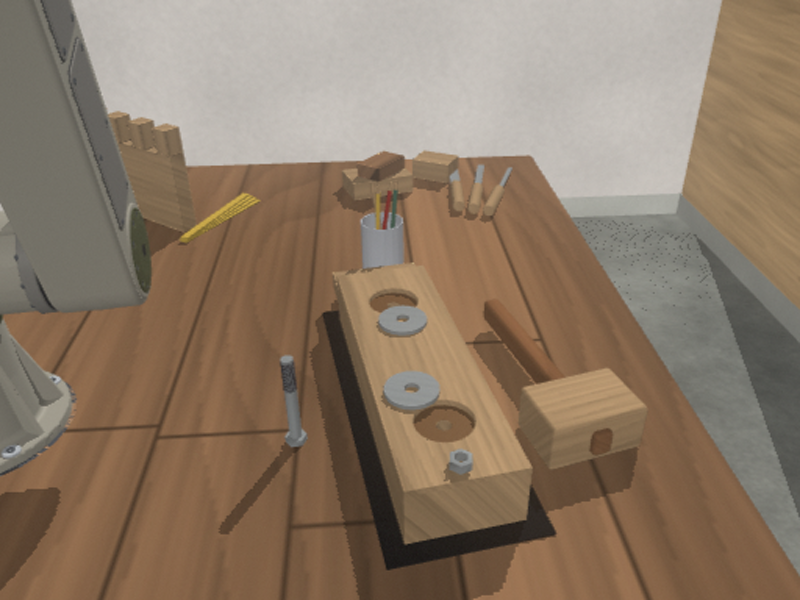

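The top view shows bore_b at about (373,310) with its washer at (417,303), and bore_a at (573,282) with its washer at (534,305). The nut is at (629,274). All positions are in the 800x600 picture. I'll enlarge it next.

Run:
```python
import cv2,pickle
d=pickle.load(open('top0.pkl','rb'))
c=d['frame'][140:250,155:425,::-1]
cv2.imwrite('pics/c0.png',cv2.resize(c[:, :135],None,fx=5.5,fy=5.5,interpolation=cv2.INTER_CUBIC))
cv2.imwrite('pics/c1.png',cv2.resize(c[:, 135:],None,fx=5.5,fy=5.5,interpolation=cv2.INTER_CUBIC))
```

```text
(no output)
```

View pics/c0.png

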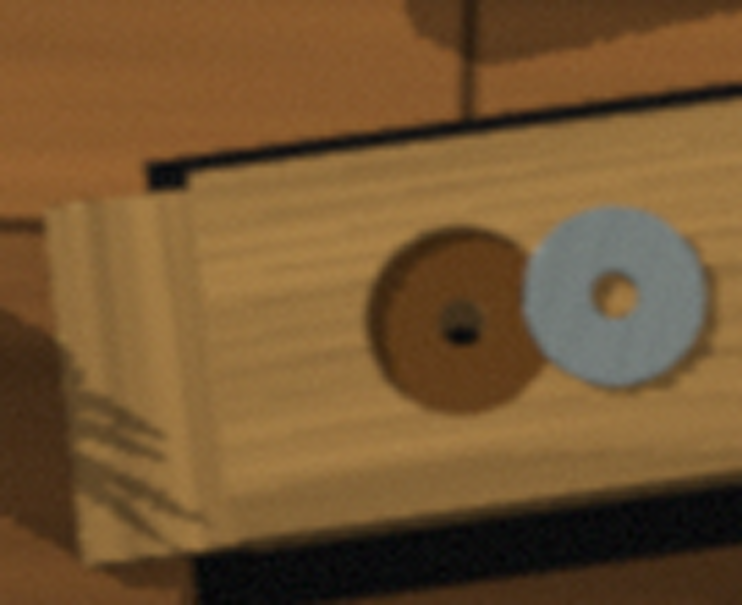

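View pics/c1.png

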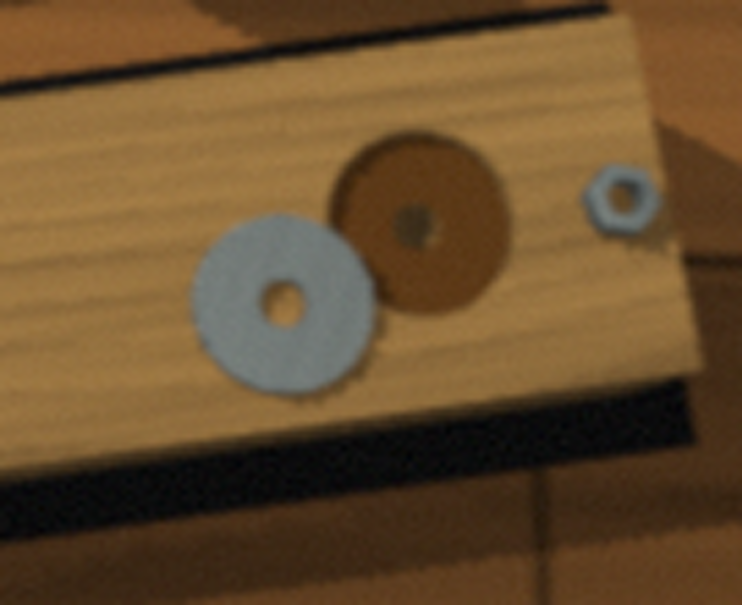

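```bash
cat > h.py <<'E'
import numpy as np
def ray(d,u,v,z):
    T=d['camera_from_world'];K=d['mtx'];R=T[:3,:3];o=-R.T@T[:3,3]
    r=R.T@np.linalg.solve(K,[u,v,1]);return o+r*(z-o[2])/r[2]
def proj(d,p):
    T=d['camera_from_world'];q=d['mtx']@(T[:3,:3]@np.asarray(p)+T[:3,3]);return q[:2]/q[2]
E
python3 - <<'E'
from h import *;import pickle,cv2
d=pickle.load(open('top0.pkl','rb'));s=pickle.load(open('side0.pkl','rb'))
P={}
for n,x,y,off,z in [('bb',460,320,155,.083),('wb',616,297,155,.089),('ba',421.5,223,290,.083),('wa',284,304,290,.089),('nut',622,200,290,.096)]:
    P[n]=ray(d,off+(x+.5)/5.5-.5,140+(y+.5)/5.5-.5,z);print(n,P[n].round(4), (proj(s,P[n])*800/512).round(1))
D=P['bb']-P['ba'];print(np.linalg.norm(D),D, np.degrees(np.arctan2(-D[0],D[1])))
for k in 'ab':
    e=P['b'+k]-P['w'+k];print(k,e[:2],np.hypot(*e[:2]),np.degrees(np.arctan2(e[1],e[0])))
im=s['frame'][:,:,::-1].copy()
im=cv2.resize(im[150:320,200:360],None,fx=3.5,fy=3.5,interpolation=cv2.INTER_CUBIC)
for n,r in(('bb',.036),('wb',.034),('ba',.036),('wa',.034)):
    pts=np.array([(proj(s,P[n]+r*np.array([np.cos(t),np.sin(t),0]))-[200,150]+.5)*3.5-.5 for t in np.linspace(0,6.28,60)])
    cv2.polylines(im,[pts.round().astype(int)],True,(0,0,255),1)
cv2.imwrite('pics/s1.png',im)
E
```

```text
bb [0.5542 0.1323 0.083 ] [391.6 300.3]
wb [0.5636 0.074  0.089 ] [400.5 318.2]
ba [ 0.5985 -0.1347  0.083 ] [442.6 420. ]
wa [ 0.5649 -0.0804  0.089 ] [409.9 387.7]
nut [ 0.6068 -0.207   0.096 ] [458.6 456. ]
0.27070102578754546 [-0.04424667  0.26706044  0.        ] 9.407329532632964
a [ 0.03354352 -0.05426932] 0.06379911165358058 -58.280054559088406
b [-0.00935391  0.05832372] 0.05906903990206265 99.11145779054429
```

View pics/s1.png

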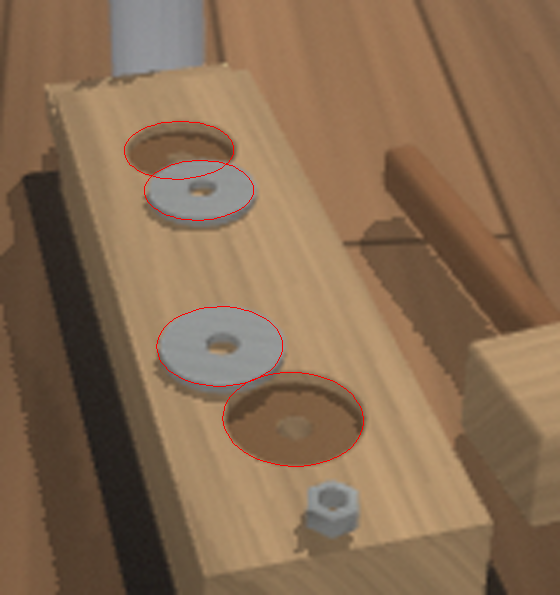

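Request:
{"method": "move_arm", "body": {
  "commands": [
    [[0.6,0.8,0],[0,0,0.83],-0.3],
    [[0.6,0.8,0],[0,0,0.83],-0.3],
    [[0.6,0.8,0],[0,0,0.83],-0.3],
    [[0.6,0.8,0],[0,0,0.83],-0.3],
    [[0.6,0.8,0],[0,0,0.83],-0.3]
  ],
  "newtons": 30
}}

```text
clock: 0.6
tcp_pos: [0.2693, -0.3938, 0.2499]
orientation: [-0.0, 0.912, 0.41, 0.0]
wrist_force: [0.7, -1.0, -0.2]
finger_gap: 0.0301
```

Request:
{"method": "move_arm", "body": {
  "commands": [
    [[0.6,0.8,0],[0,0,0.83],-0.3],
    [[0.6,0.8,0],[0,0,0.83],-0.3],
    [[0.6,0.8,0],[0,0,0.83],-0.3],
    [[0.6,0.8,0],[0,0,0.83],-0.3],
    [[0.6,0.8,0],[0,0,0.83],-0.3]
  ]
}}

```text
clock: 1.1
tcp_pos: [0.3894, -0.2339, 0.2501]
orientation: [-0.0, 0.757, 0.654, 0.0]
wrist_force: [0.4, -0.8, 1.1]
finger_gap: 0.0299
```

Request:
{"method": "move_arm", "body": {
  "commands": [
    [[0.6,0.8,0],[0,0,0.83],-0.3],
    [[0.6,0.8,0],[0,0,0.83],-0.3],
    [[0.6,0.8,0],[0,0,0.83],-0.3],
    [[0.6,0.8,0],[0,0,0.83],-0.3],
    [[0,0,0],[0,0,0],-0.3]
  ]
}}

```text
clock: 1.6
tcp_pos: [0.4866, -0.1041, 0.2498]
orientation: [-0.0, 0.585, 0.811, 0.001]
wrist_force: [-1.2, 0.2, 0.2]
finger_gap: 0.0299
```

```bash
cat > st.py <<'E'
from workcell import env
from scipy.spatial.transform import Rotation as R
import numpy as np
s=env.get_state();q=s['orientation'];M=R.from_quat([q[1],q[2],q[3],q[0]]).as_matrix()
yaw=np.degrees(np.arctan2(M[1,0],M[0,0]))
print('t',s['clock'],'tcp',s['tcp_pos'].round(4),'yaw',yaw.round(2),'z',M[:,2].round(4),'F',s['wrist_force'].round(2),'gap',round(s['finger_gap'],4),'j',s['joint_pos'].round(2))
E
python3 st.py
```

```text
t 1.6 tcp [ 0.4866 -0.1041  0.2498] yaw 108.39 z [ 3.0e-04  1.2e-03 -1.0e+00] F [-1.21  0.21  0.23] gap 0.0299 j [-0.37  0.16 -0.15  1.26  0.    0.88]
```

Request:
{"method": "move_arm", "body": {
  "commands": [
    [[0.64,0.85,0],[0,0,0.83],-0.3],
    [[0.64,0.85,0],[0,0,0.83],-0.3],
    [[0,0,-1],[0,0,0],-0.3],
    [[0,0,-1],[0,0,0],-0.3],
    [[0,0,-1],[0,0,0],-0.3]
  ]
}}

```text
clock: 2.1
tcp_pos: [0.5358, -0.0397, 0.1289]
orientation: [0.0, 0.491, 0.871, -0.0]
wrist_force: [1.0, -0.1, 0.6]
finger_gap: 0.0298
```

```bash
python3 st.py
python3 - <<'E'
from workcell import eyes
from h import *;import cv2
t=eyes.read_camera('top');s=eyes.read_camera('side')
a=cv2.resize(t['frame'][130:260,220:420,::-1],(800,520),interpolation=cv2.INTER_CUBIC)
b=cv2.resize(s['frame'][150:320,200:400,::-1],None,fx=3.5,fy=3.5,interpolation=cv2.INTER_CUBIC)
cv2.imwrite('pics/t2.png',a);cv2.imwrite('pics/s2.png',b)
E
```

```text
t 2.1 tcp [ 0.5358 -0.0397  0.1289] yaw 121.21 z [ 2.e-04 -4.e-04 -1.e+00] F [ 1.01 -0.14  0.59] gap 0.0298 j [-0.22  0.31 -0.27  0.99 -0.    0.8 ]
```

View pics/s2.png

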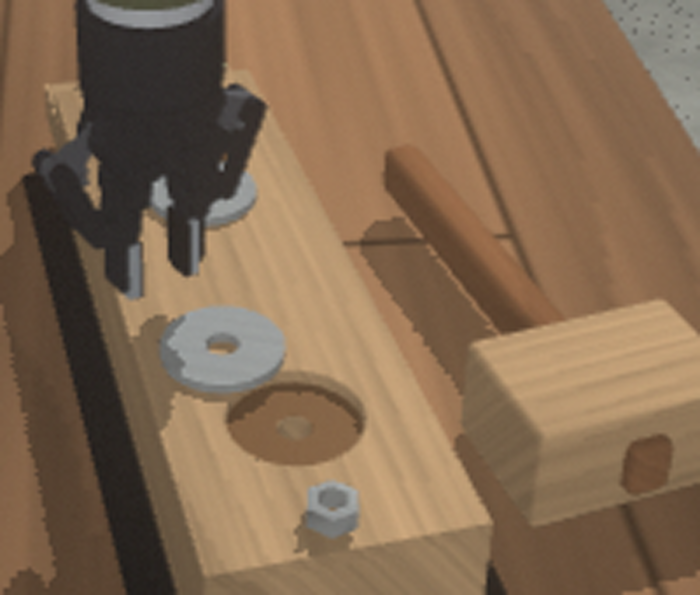

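View pics/t2.png

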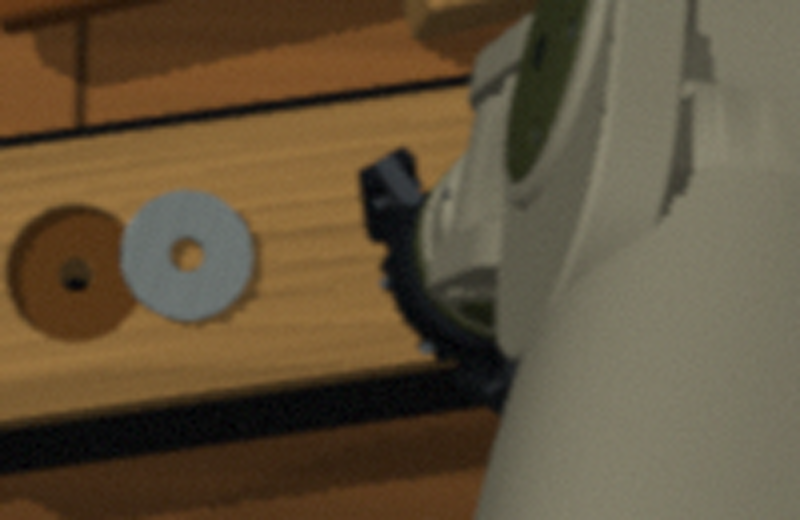

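The side view shows the two fingertips at about (132,295) and (192,272), standing behind washer a at (222,345). The nut is untouched at (332,508). Next I'll descend and feel for the wood.

Request:
{"method": "move_arm", "body": {
  "commands": [
    [[0,0,-0.3],[0,0,0],-0.3],
    [[0,0,0],[0,0,0],-0.3],
    [[0,0,-0.1],[0,0,0],-0.3],
    [[0,0,0],[0,0,0],-0.3]
  ]
}}

```text
clock: 2.6
tcp_pos: [0.5368, -0.0398, 0.1155]
orientation: [0.001, 0.491, 0.871, 0.0]
wrist_force: [-0.5, 0.2, -0.8]
finger_gap: 0.0298
```

```bash
python3 st.py
python3 - <<'E'
from workcell import eyes
from h import *;import cv2
s=eyes.read_camera('side')
cv2.imwrite('pics/s3.png',cv2.resize(s['frame'][190:270,210:310,::-1],None,fx=7,fy=7,interpolation=cv2.INTER_CUBIC))
E
```

```text
t 2.6 tcp [ 0.5368 -0.0398  0.1155] yaw 121.22 z [ 2.2e-03 -5.0e-04 -1.0e+00] F [-0.52  0.22 -0.78] gap 0.0298 j [-0.22  0.32 -0.29  0.96  0.    0.8 ]
```

View pics/s3.png

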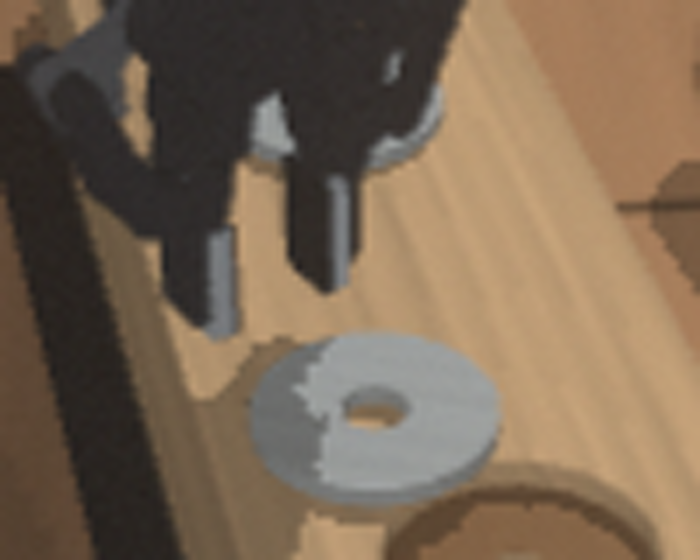

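The side view shows both fingertips clear above the wood, at (222,335) and (330,290), with washer a ahead of them.

Request:
{"method": "move_arm", "body": {
  "commands": [
    [[0.05,0.045,-0.15],[0,0,0],-0.3],
    [[0,0,-0.08],[0,0,0],-0.3],
    [[0,0,0],[0,0,0],-0.3]
  ]
}}

```text
clock: 2.95
tcp_pos: [0.5377, -0.0375, 0.1046]
orientation: [-0.0, 0.491, 0.871, -0.0]
wrist_force: [-0.6, 0.5, -0.5]
finger_gap: 0.0295
```

Request:
{"method": "move_arm", "body": {
  "commands": [
    [[0,0,-0.04],[0,0,0],-0.3],
    [[0,0,0],[0,0,0],-0.3]
  ]
}}

```text
clock: 3.15
tcp_pos: [0.5379, -0.0376, 0.1033]
orientation: [-0.0, 0.491, 0.871, -0.0]
wrist_force: [-0.5, 0.3, 0.0]
finger_gap: 0.0299
```

Request:
{"method": "move_arm", "body": {
  "commands": [
    [[0,0,-0.03],[0,0,0],-0.3],
    [[0,0,0],[0,0,0],-0.3]
  ]
}}

```text
clock: 3.35
tcp_pos: [0.538, -0.0376, 0.1022]
orientation: [-0.0, 0.491, 0.871, 0.0]
wrist_force: [0.2, 0.1, 0.6]
finger_gap: 0.0296
```

Request:
{"method": "move_arm", "body": {
  "commands": [
    [[0,0,-0.03],[0,0,0],-0.3],
    [[0,0,0],[0,0,0],-0.3]
  ]
}}

```text
clock: 3.55
tcp_pos: [0.5382, -0.0377, 0.1016]
orientation: [0.0, 0.491, 0.871, 0.0]
wrist_force: [-1.8, -0.0, 3.8]
finger_gap: 0.0299
```

Request:
{"method": "move_arm", "body": {
  "commands": [
    [[0,0,-0.03],[0,0,0],-0.3],
    [[0,0,0],[0,0,0],-0.3]
  ]
}}

```text
clock: 3.75
tcp_pos: [0.5382, -0.0377, 0.1016]
orientation: [0.001, 0.491, 0.871, 0.0]
wrist_force: [-4.1, 0.5, 13.1]
finger_gap: 0.0299
```

Contact with the wood came at TCP z of about 0.1017. I'll raise to about 2 mm clear and push.

Request:
{"method": "move_arm", "body": {
  "commands": [
    [[0,0,0.09],[0,0,0],-0.3],
    [[0.08,-0.128,0],[0,0,0],-0.3],
    [[0.08,-0.128,0],[0,0,0],-0.3],
    [[0.08,-0.128,0],[0,0,0],-0.3],
    [[0.08,-0.128,0],[0,0,0],-0.3]
  ]
}}

```text
clock: 4.25
tcp_pos: [0.5509, -0.0586, 0.1032]
orientation: [-0.0, 0.491, 0.871, 0.0]
wrist_force: [-1.1, 0.8, 2.0]
finger_gap: 0.0299
```

```bash
cat > look.py <<'E'
import sys
from workcell import eyes
import cv2
n,cam,u0,u1,v0,v1=sys.argv[1],sys.argv[2],*map(int,sys.argv[3:7])
s=eyes.read_camera(cam);c=s['frame'][v0:v1,u0:u1,::-1]
import pickle;pickle.dump(s,open(f'{n}.pkl','wb'))
f=min(750/c.shape[1],590/c.shape[0]);print('scale',f)
cv2.imwrite(f'pics/{n}.png',cv2.resize(c,None,fx=f,fy=f,interpolation=cv2.INTER_CUBIC))
E
python3 st.py; python3 look.py s4 side 220 340 200 300
```

```text
t 4.25 tcp [ 0.5509 -0.0586  0.1032] yaw 121.23 z [-5.e-04  4.e-04 -1.e+00] F [-1.11  0.84  2.01] gap 0.0299 j [-0.25  0.36 -0.26  0.95  0.    0.77]
scale 5.9
```

View pics/s4.png

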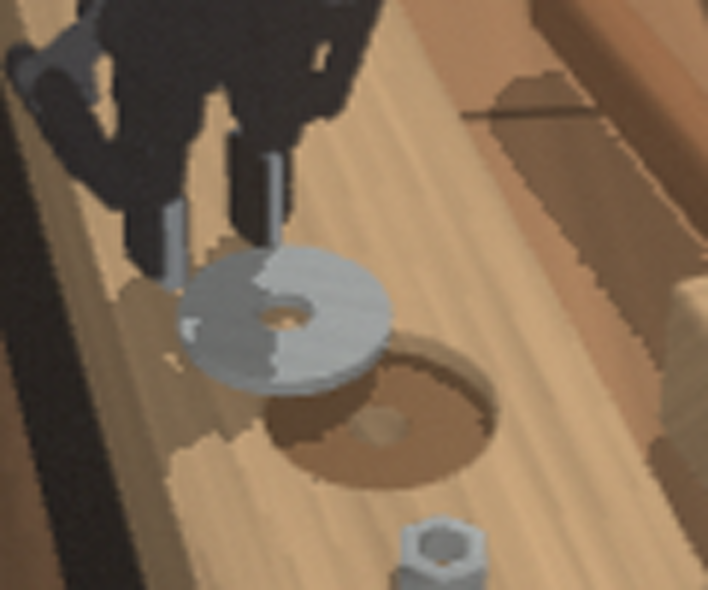

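Both fingers press washer a's trailing edge at about (180,285) and (265,245), and it is sliding straight toward the bore. The push continues.

Request:
{"method": "move_arm", "body": {
  "commands": [
    [[0.08,-0.128,0],[0,0,0],-0.3],
    [[0.08,-0.128,0],[0,0,0],-0.3],
    [[0.08,-0.128,0],[0,0,0],-0.3],
    [[0.08,-0.128,0],[0,0,0],-0.3],
    [[0.08,-0.128,0],[0,0,0],-0.3]
  ]
}}

```text
clock: 4.8
tcp_pos: [0.5671, -0.0842, 0.1035]
orientation: [-0.0, 0.491, 0.871, 0.0]
wrist_force: [-0.1, 0.6, -0.1]
finger_gap: 0.0298
```

```bash
python3 st.py; python3 look.py s5 side 220 340 200 300
```

```text
t 4.8 tcp [ 0.5671 -0.0842  0.1035] yaw 121.24 z [ 0.  0. -1.] F [-0.06  0.62 -0.12] gap 0.0298 j [-0.29  0.39 -0.21  0.97  0.    0.74]
scale 5.9
```

View pics/s5.png

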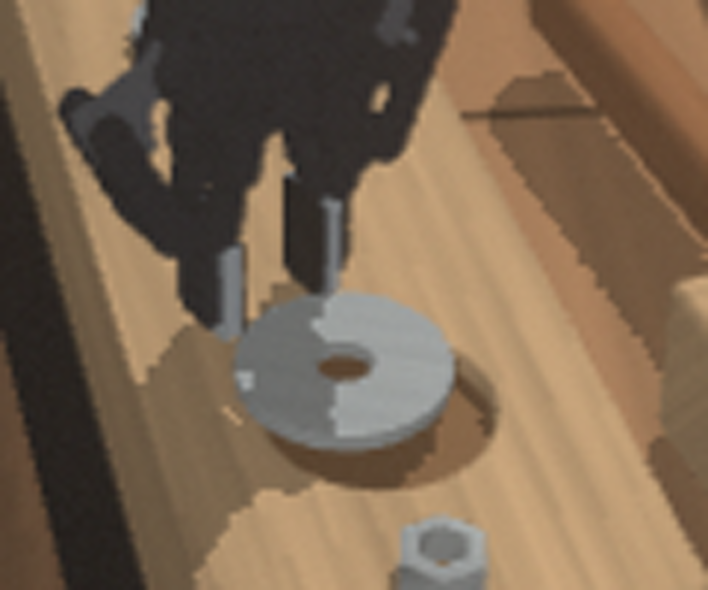

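Washer a now overhangs the bore (washer centre at (345,368), bore centre at about (382,410)) and is still about 15 to 18 mm short.

Request:
{"method": "move_arm", "body": {
  "commands": [
    [[0.08,-0.128,0],[0,0,0],-0.3],
    [[0.08,-0.128,0],[0,0,0],-0.3],
    [[0.06,-0.1,0],[0,0,0],-0.3],
    [[0,0,0],[0,0,0],-0.3]
  ]
}}

```text
clock: 5.25
tcp_pos: [0.5762, -0.0988, 0.1036]
orientation: [0.0, 0.491, 0.871, -0.0]
wrist_force: [0.4, 0.6, 0.2]
finger_gap: 0.0301
```

```bash
python3 st.py; python3 look.py s6 side 220 340 200 300
```

```text
t 5.25 tcp [ 0.5762 -0.0988  0.1036] yaw 121.2 z [ 8.e-04 -6.e-04 -1.e+00] F [0.41 0.63 0.23] gap 0.0301 j [-0.31  0.41 -0.18  0.98 -0.    0.72]
scale 5.9
```

View pics/s6.png

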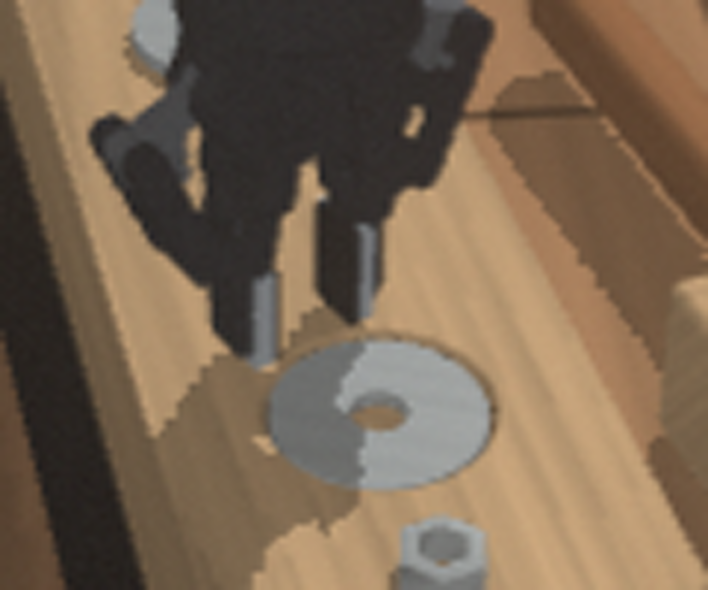

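Washer a has dropped in: it fills the bore at (380,412) and its top sits below the face. I'll check it again once the arm is clear. Now on to washer b.

Request:
{"method": "move_arm", "body": {
  "commands": [
    [[0,0,0.5],[0,0,0],-0.3],
    [[-0.04,1,0],[0,0,-0.92],-0.3],
    [[-0.04,1,0],[0,0,-0.92],-0.3],
    [[-0.04,1,0],[0,0,-0.92],-0.3],
    [[0,0,0],[0,0,0],-0.3]
  ]
}}

```text
clock: 5.8
tcp_pos: [0.5699, 0.0263, 0.1236]
orientation: [-0.001, 0.647, 0.762, 0.0]
wrist_force: [-0.6, -0.2, 0.2]
finger_gap: 0.0297
```

```bash
python3 st.py; python3 look.py s7 side 220 360 170 300
```

```text
t 5.8 tcp [0.5699 0.0263 0.1236] yaw 99.32 z [-5.0e-04  1.3e-03 -1.0e+00] F [-0.57 -0.22  0.16] gap 0.0297 j [-0.1   0.37 -0.19  1.01  0.    1.31]
scale 4.538461538461538
```

View pics/s7.png

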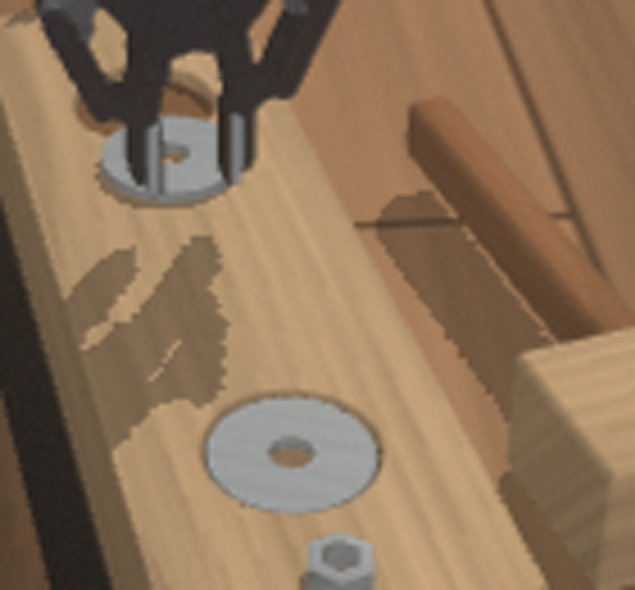

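Washer a is flat and flush inside its bore at (292,453). The fingers stand behind washer b, so I'll descend.

Request:
{"method": "move_arm", "body": {
  "commands": [
    [[0.05,-0.1,0],[0,0,0],-0.3],
    [[0,0,-0.25],[0,0,0],-0.3],
    [[0,0,-0.22],[0,0,0],-0.3],
    [[0,0,0],[0,0,0],-0.3]
  ]
}}

```text
clock: 6.25
tcp_pos: [0.5715, 0.0171, 0.1026]
orientation: [-0.001, 0.649, 0.761, -0.001]
wrist_force: [0.3, -0.0, -0.2]
finger_gap: 0.0299
```

```bash
python3 st.py; python3 look.py s8 side 220 360 170 300
```

```text
t 6.25 tcp [0.5715 0.0171 0.1026] yaw 99.07 z [-3.5e-03  3.0e-04 -1.0e+00] F [ 0.27 -0.01 -0.18] gap 0.0299 j [-0.11  0.39 -0.21  0.97 -0.    1.3 ]
scale 4.538461538461538
```

View pics/s8.png

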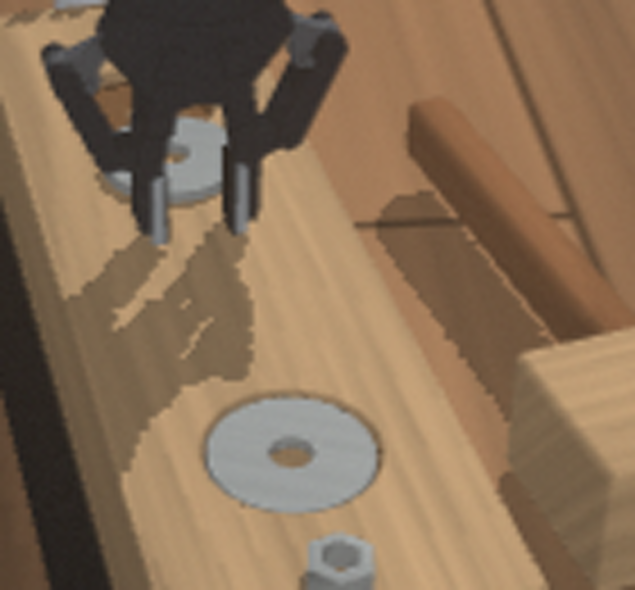

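The fingertips at (158,240) and (240,232) are on the near side of washer b and centred on it. I'll raise 1 mm and push.

Request:
{"method": "move_arm", "body": {
  "commands": [
    [[0.025,0,0.025],[0,0,0],-0.3],
    [[-0.024,0.155,0],[0,0,0],-0.3],
    [[-0.024,0.155,0],[0,0,0],-0.3],
    [[-0.024,0.155,0],[0,0,0],-0.3],
    [[-0.024,0.155,0],[0,0,0],-0.3]
  ]
}}

```text
clock: 6.8
tcp_pos: [0.57, 0.0435, 0.106]
orientation: [0.0, 0.648, 0.761, 0.0]
wrist_force: [-0.3, -1.3, 0.7]
finger_gap: 0.0298
```

Request:
{"method": "move_arm", "body": {
  "commands": [
    [[-0.024,0.155,0],[0,0,0],-0.3],
    [[-0.024,0.155,0],[0,0,0],-0.3],
    [[-0.024,0.155,0],[0,0,0],-0.3],
    [[-0.024,0.155,0],[0,0,0],-0.3]
  ]
}}

```text
clock: 7.2
tcp_pos: [0.5662, 0.0681, 0.1058]
orientation: [0.0, 0.648, 0.761, 0.0]
wrist_force: [-0.2, -1.8, 0.6]
finger_gap: 0.0296
```

```bash
python3 st.py; python3 look.py s9 side 210 330 150 250;  python3 look.py t9 top 190 330 140 250
```

```text
t 7.2 tcp [0.5662 0.0681 0.1058] yaw 99.16 z [ 4.e-04 -2.e-04 -1.e+00] F [-0.18 -1.8   0.65] gap 0.0296 j [-0.02  0.39 -0.22  0.97 -0.    1.39]
scale 5.9
scale 5.357142857142857
```

View pics/s9.png

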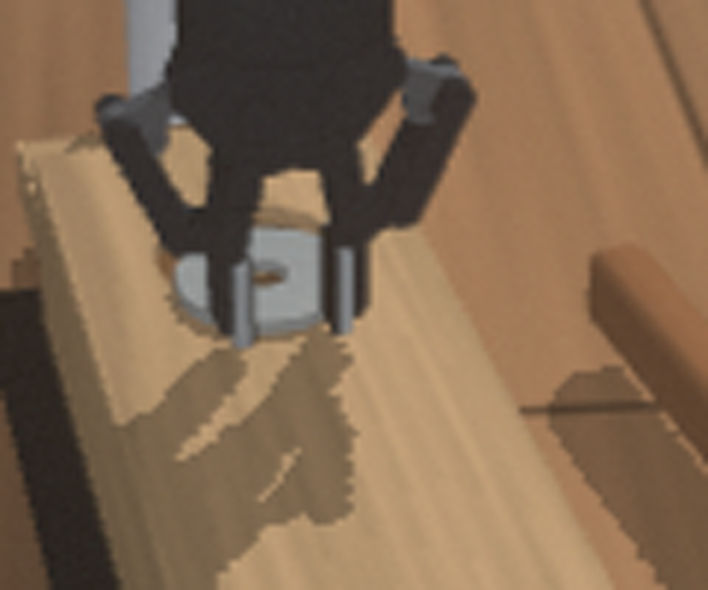

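View pics/t9.png

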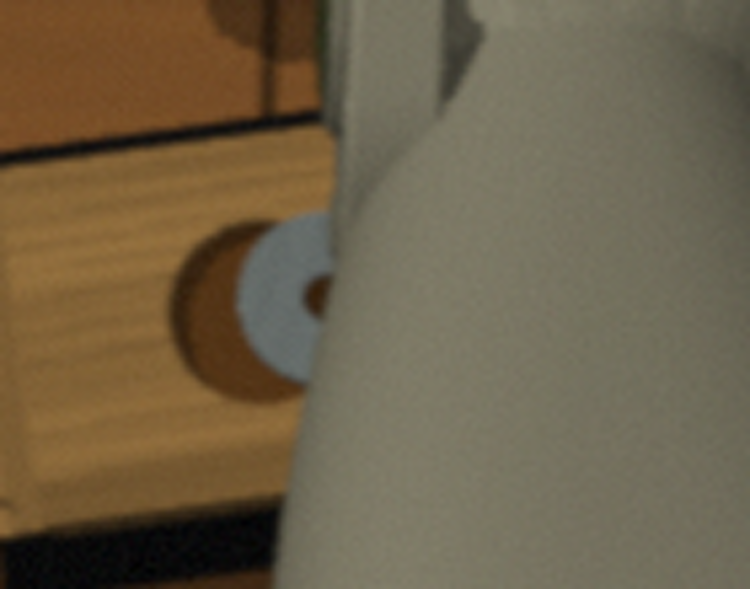

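Washer b now overhangs its bore and is held centrally, about 22 mm short. The tips sit a little high, so I'll lower them 1.5 mm and finish the push.

Request:
{"method": "move_arm", "body": {
  "commands": [
    [[0,0,-0.04],[0,0,0],-0.3],
    [[-0.034,0.145,0],[0,0,0],-0.3],
    [[-0.034,0.145,0],[0,0,0],-0.3],
    [[-0.034,0.145,0],[0,0,0],-0.3]
  ]
}}

```text
clock: 7.7
tcp_pos: [0.5619, 0.0854, 0.104]
orientation: [-0.0, 0.649, 0.761, -0.0]
wrist_force: [-0.2, -0.8, 0.5]
finger_gap: 0.03
```

```bash
python3 st.py; python3 look.py s10 side 210 330 150 250
```

```text
t 7.7 tcp [0.5619 0.0854 0.104 ] yaw 99.14 z [-1.e-04  0.e+00 -1.e+00] F [-0.17 -0.79  0.46] gap 0.03 j [ 0.01  0.38 -0.22  0.96  0.    1.42]
scale 5.9
```

View pics/s10.png

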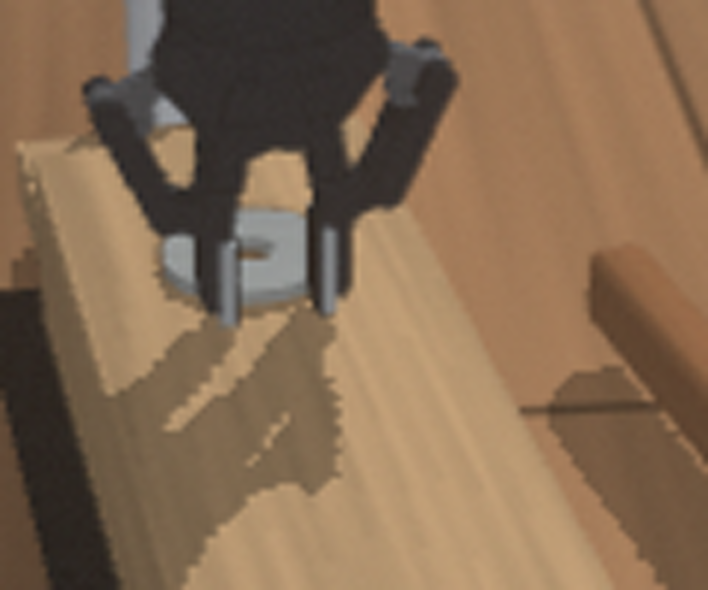

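The trailing edge at (270,300) is still on the rim, with about 6 mm to go.

Request:
{"method": "move_arm", "body": {
  "commands": [
    [[-0.015,0.075,0],[0,0,0],-0.3],
    [[-0.015,0.07,0],[0,0,0],-0.3],
    [[0,0,0],[0,0,0],-0.3]
  ]
}}

```text
clock: 8.05
tcp_pos: [0.5607, 0.0913, 0.1041]
orientation: [-0.0, 0.648, 0.761, 0.0]
wrist_force: [0.1, 1.0, -0.3]
finger_gap: 0.0297
```

```bash
python3 st.py; python3 look.py s11 side 210 330 150 250
```

```text
t 8.05 tcp [0.5607 0.0913 0.1041] yaw 99.19 z [-2.e-04  3.e-04 -1.e+00] F [ 0.13  0.97 -0.28] gap 0.0297 j [ 0.02  0.38 -0.22  0.96  0.    1.43]
scale 5.9
```

View pics/s11.png

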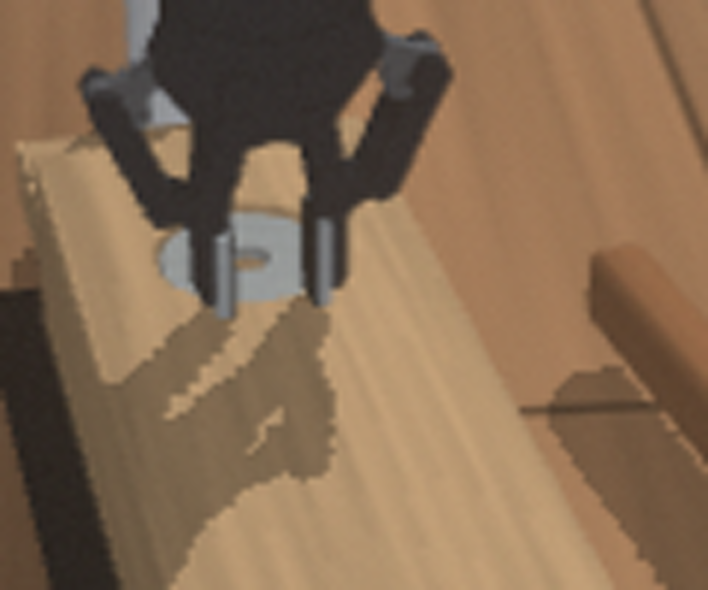

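Washer b looks dropped in: its side wall is no longer visible. I'll retreat straight up, then move away and check.

Request:
{"method": "move_arm", "body": {
  "commands": [
    [[0,0,0.5],[0,0,0],-0.3],
    [[0,0,1],[0,0,0],-0.3],
    [[0,0,1],[0,0,0],-0.3],
    [[0,0,1],[0,0,0],-0.3],
    [[-0.5,-0.9,0],[0,0,0],-0.3]
  ]
}}

```text
clock: 8.6
tcp_pos: [0.5459, 0.0566, 0.2506]
orientation: [0.005, 0.647, 0.763, 0.005]
wrist_force: [1.1, -0.8, -0.2]
finger_gap: 0.0299
```

Request:
{"method": "move_arm", "body": {
  "commands": [
    [[-0.5,-0.9,0],[0,0,0],-0.3],
    [[-0.5,-0.9,0],[0,0,0],-0.3],
    [[-0.5,-0.9,0],[0,0,0],-0.3],
    [[-0.5,-0.9,0],[0,0,0],-0.3],
    [[-0.5,-0.9,0],[0,0,0],-0.3]
  ]
}}

```text
clock: 9.1
tcp_pos: [0.4399, -0.1264, 0.2443]
orientation: [0.0, 0.648, 0.761, 0.0]
wrist_force: [-0.3, -0.8, -0.0]
finger_gap: 0.0297
```

Request:
{"method": "move_arm", "body": {
  "commands": [
    [[-0.5,-0.9,0],[0,0,0],-0.3],
    [[-0.5,-0.9,0],[0,0,0],-0.3],
    [[-0.5,-0.9,0],[0,0,0],-0.3],
    [[-0.5,-0.9,0],[0,0,0],-0.3],
    [[0,0,0],[0,0,0],-0.3]
  ]
}}

```text
clock: 9.6
tcp_pos: [0.3591, -0.273, 0.2442]
orientation: [0.001, 0.651, 0.759, -0.001]
wrist_force: [0.2, 0.6, 0.2]
finger_gap: 0.0298
```

```bash
python3 st.py; python3 look.py s12 side 150 420 110 310; python3 look.py t12 top 155 425 140 250
```

```text
t 9.6 tcp [ 0.3591 -0.273   0.2442] yaw 98.78 z [ 1.0e-04 -1.7e-03 -1.0e+00] F [0.21 0.6  0.15] gap 0.0298 j [-0.83  0.07 -0.27  1.23 -0.    0.59]
scale 2.7777777777777777
scale 2.7777777777777777
```

View pics/s12.png

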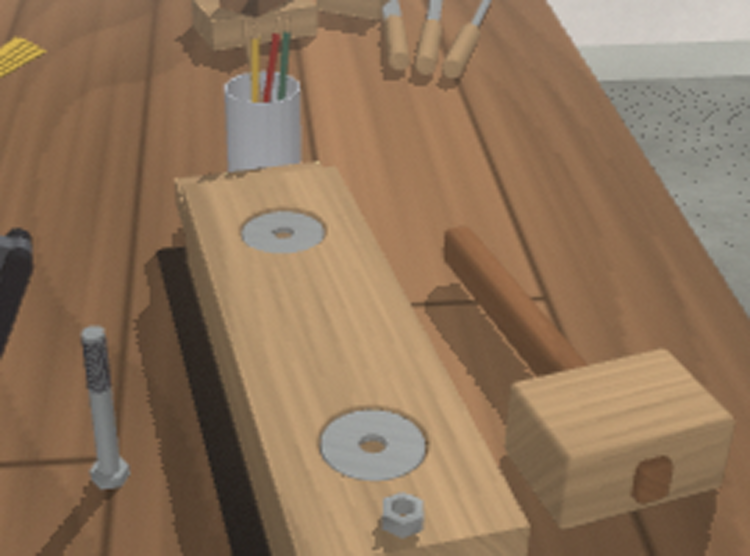

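View pics/t12.png

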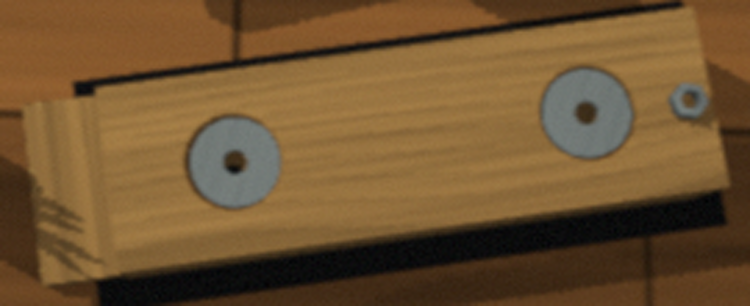

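Both washers sit in their bores, at (234,161) and (587,112) in the top view, and the loose items look unmoved. One more enlarged overlay check at the seated height before I hand in.

Run:
```python
from h import *;import pickle,cv2
P={'a':(.5985,-.1347,.081),'b':(.5542,.1323,.081)}
rows=[]
for n in('t12','s12'):
    d=pickle.load(open(n+'.pkl','rb'));r=[]
    hsv=cv2.cvtColor(d['frame'],cv2.COLOR_RGB2HSV)
    for k,p in P.items():
        c=proj(d,p).round().astype(int)-27
        im=cv2.resize(d['frame'][c[1]:c[1]+54,c[0]:c[0]+54,::-1],None,fx=5.4,fy=5.4,interpolation=cv2.INTER_CUBIC)
        m=np.zeros(hsv.shape[:2],np.uint8);m[c[1]:c[1]+50,c[0]:c[0]+54]=(hsv[c[1]:c[1]+50,c[0]:c[0]+54,1]<70)
        nl,lab,st,ce=cv2.connectedComponentsWithStats(m);i=1+np.argmax(st[1:,4])
        cnt=cv2.findContours((lab==i).astype(np.uint8),cv2.RETR_EXTERNAL,cv2.CHAIN_APPROX_NONE)[0][0]
        W=np.array([ray(d,*q[0],.081)[:2] for q in cnt])
        A=np.c_[2*W,np.ones(len(W))];x=np.linalg.lstsq(A,(W**2).sum(1),rcond=None)[0]
        print(n,k,'centre',x[:2].round(4),'R',np.sqrt(x[2]+x[:2]@x[:2]).round(4),'off bore mm',((x[:2]-p[:2])*1e3).round(1))
        pts=np.array([(proj(d,np.array(p)+.034*np.array([np.cos(t),np.sin(t),0]))-c+.5)*5.4-.5 for t in np.linspace(0,6.28,60)])
        cv2.polylines(im,[pts.round().astype(int)],True,(0,0,255),1);r.append(im)
    rows.append(np.hstack(r))
cv2.imwrite('pics/chk.png',np.vstack(rows))
# displacement of others
for cam,n in(('top','t12'),('side','s12')):
    a=pickle.load(open(cam+'0.pkl','rb'))['frame'];b=pickle.load(open(n+'.pkl','rb'))['frame']
    regs={'top':dict(nut=(388,420,160,192),bolt=(315,350,255,280),mallet=(210,370,65,145),tin=(100,158,173,225)),'side':dict(nut=(280,310,283,308),bolt=(175,200,223,290),mallet=(305,420,185,300),tin=(226,265,115,172))}[cam]
    for k,(u0,u1,v0,v1) in regs.items():
        s,_=cv2.phaseCorrelate(np.float32(cv2.cvtColor(a[v0:v1,u0:u1],6+1)),np.float32(cv2.cvtColor(b[v0:v1,u0:u1],7)));print(cam,k,np.round(s,2))
```

```text
t12 a centre [ 0.5985 -0.1342] R 0.0336 off bore mm [0.  0.5]
t12 b centre [0.5544 0.1306] R 0.0335 off bore mm [ 0.2 -1.7]
s12 a centre [ 0.5992 -0.1341] R 0.0337 off bore mm [0.7 0.6]
s12 b centre [0.5558 0.1318] R 0.0325 off bore mm [ 1.6 -0.5]
top nut [ 0.04 -0.1 ]
top bolt [-0.02  0.52]
top mallet [-0.01 -0.02]
top tin [0.04 0.07]
side nut [0.06 0.44]
side bolt [0.52 0.04]
side mallet [ 0.01 -0.01]
side tin [-0.03 -0.03]
```

View pics/chk.png

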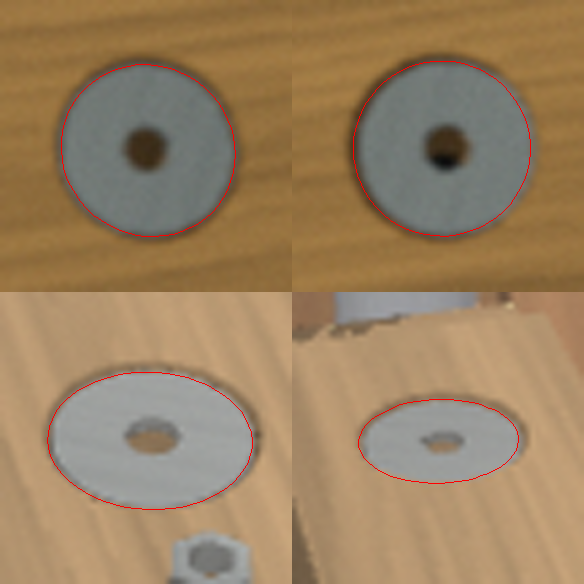

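The fitted circles match a seated height of z=0.081, with no washer side wall visible. Washer centres are within 1.7 mm of the bore axes, and the other items have not moved. Handing in.

Run:
```python
from workcell import job,env
print(job.hand_in(), env.get_state()['clock'])
```

```text
the job is handed in; nothing more can be done
the job is handed in; nothing more can be done
```

I pushed both washers into their counterbores, using two fingertips set about 30 mm apart and 1 to 4 mm above the wood. I then moved the arm clear and handed the job in after about 10 s of the 45 s allowed. `hand_in` gave no verdict.

- **Washers:** in the last pictures both lie flat and recessed, with no side wall showing. I estimated each washer's distance from its bore axis from both cameras (limit 4 mm):

| Washer | Top camera | Side camera |
|---|---|---|
| a | about 0.5 mm | about 0.9 mm |
| b | about 1.7 mm | about 1.7 mm |

- **Where the cameras disagree:** for washer b the two cameras put the offset in different directions, by about 2 mm. That matches the stated calibration error.
- **Loose items:** the nut, bolt, mallet and tin showed image shifts of about 0.5 px or less against the first pictures, so I take them as unmoved.
- **Forces:** the highest wrist reading I saw was about 14 N, while touching the wood to find its height.

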